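# Tip a filter carton back and slide a lifting blade under its front

## Task

Get the filter carton (white with an orange band, the taller of the two boxes) ready to be scooped up: tip it back on its rear bottom edge until it leans on the sloping metal rest behind it. Then take the steel lifting blade by its red handle and slide it flat along the bench under the carton's raised front, square and centred on it and a good 15 mm in, and let go. The carton must stay leaning on the rest; leave the plain white cover beside it standing as it is.

Things in the scene. Friction and masses are not known exactly. Their poses are not given: they have to be found in the camera images.
- carton: white carton, orange band on front and top, 42 mm deep, 130 wide, 85 tall, on its long side, 4 to 10 mm in front of the rest's foot, 0.13 kg. Origin: middle of rear bottom edge; x to the rear (to the rest), y left along its width, z up; front face at x = -42 mm. Tips by itself beyond 26 degrees, then lies on the rest leaning 36 to 44 degrees, front bottom edge 25 to 29 mm up.
- cover: plain white box-shaped plastic cover, 45 mm deep, 125 mm wide, 58 mm tall, standing beside the carton in front of the same rest (either may be on the left). Origin: middle of the rear bottom edge; axes as for the carton. Not to be disturbed.
- rest: fixed aluminium leaning rest, 270 mm wide, 63 mm deep and 72 mm tall, with a sloping front face that leans back 38 degrees from vertical. Origin: middle of its front foot line, on the bench. Own x points to the rear, y to the left along its width, z up.
- blade: flat steel blade on the bench, 115 mm long, 70 wide, 4 thick, 0.18 kg. Upright red handle near its rear end: block 40 mm long (x), 16 thick (y), 8 to 60 mm above the bench, centre 85 mm behind the front edge, on a foot plate 50 x 26 x 4 mm. Origin: middle of the front edge, underside; x points forward out of the front edge, z up.

How it is judged (in metres and radians):
On the way:
1. the carton is tipped back and leans on the rest, 30 to 50 degrees back (angle between carton's own z axis and vertical between 0.52 and 0.87 rad and x of carton in the frame of rest above -0.035 m), for 0.3 s.
At the end, for the whole second after the job is handed in: The carton leans back 30 to 50 degrees on the rest, rear edge within 35 mm of its foot, square within 11 degrees; the blade lies flat on the bench, front edge at least 12 mm under the carton's front, centred within 25 mm, square within 12 degrees; both at rest (all of step 1 and angle between the y axis of carton and the y axis of rest, either way round below 0.2 rad and x of blade in the frame of carton between -0.0185 and 0.02 m and y of blade in the frame of carton between -0.025 and 0.025 m and angle between the y axis of blade and the y axis of carton, either way round below 0.22 rad and height (world z) of blade below 0.008 m and angle between blade's own z axis and vertical below 0.1 rad and linear speed of each of carton, blade below 0.02 m/s); the robot touches nothing.
It fails at once if the white cover is pushed more than 20 mm or tipped (distance of cover from where it was at the start of the episode above 0.02 m or angle between cover's own z axis and vertical above 0.25 rad).
It also fails if it takes over 58 s, if anything falls off the work surface, if the arm or the gripper's body presses on something with over 40 N, if the wrist force passes 120 N, or if a joint passes its speed limit or range.

## Robot

A 6-joint arm with a two-finger parallel gripper is mounted at the origin on a cart in front of the work surface, level with it; the furniture and walls round the work are solid. World frame = base frame: x ahead of the robot, y to its left, z up, the work surface at z = 0. Lengths are in mm, angles in rad, forces in N, time in s.
With the tool pointing down it reaches from about 375 to 750 mm from the base axis. Payload 9 kg.
Tool frame: the origin (TCP) lies on the mounting face of the last link; the fingertips stand 173 mm ahead of it and the grasp point (between the pads) lies 155 mm ahead of it; y points along the fingers, z is the direction in which the jaws open and shut, and the axes are right-handed (so a half turn about y gives the same grasp; the last joint's range is limited). The gripper opens to 85 mm and grips with 20 to 120 N. Pads are 22 mm wide; open, the fingers measure 114 mm over their backs; the gripper's body (76 mm by 85 mm) begins 54 mm behind the grasp point. The pads swing forward as they close: fully open they stand 13 mm farther back than shut.
Start: joints at [0.954, 0.104, 0.097, 1.564, 0, 1.353], TCP at [232.985, 552.933, 404.731] pointing down, gripper open.
Joint ranges: [-2.99, 2.99], [-0.84, 1.86], [-1.1, 1.16], [-1.84, 2.11], [-1.51, 1.56], [-3.14, 3.14]. Speed limits (rad/s): [2.22, 2.22, 2.57, 3.14, 3.14, 3.14].

## Interface

Orientations are given as a unit quaternion [x, y, z, w].
In Python, from station import read_state, get_image, camera_params, close_job gives the robot as it stands. The module is installed in compiled form; this text tells all that it offers.
- The arm moves only by the tool play_rows, never from a script. Its argument "commands" is a list of rows, each a list of 3 entries, a list of its own where there are three numbers: the finger opening in cm, from 0 to 8.54, then the shift along the world's x, y, z in cm, then the turn about the world's z in degrees. In form: [[claw, [x, y, z], turn], ...]. A call has 1 to 20 rows; each row shifts and turns the commanded pose from where the row before left it; what a row does not reach is not made up. A row lasts 1/8 s, in which the tool goes at most 62.5 mm and 10.7 degrees, less where a joint would pass 70% of its speed; a pose out of reach is approached as far as the arm can. A call is refused whole if a number of a shift passes 6.25 or a number of a turn 10.7, either way. A call with a gripper value outside its range is refused whole. The fingers move at their own pace and stop on an object; "force" is the grip in N (left out, the last holds). Time passes only in rows, so rows that do not move let the fingers close. It gives the time, the measured TCP pose, the force and the opening at its end, in the units of the state.
- read_state(): the state, without advancing time (a new reading comes with each control period).
- get_image(name): name is "side" or "top"; returns the picture (400x640x3 uint8, red, green, blue); there is no depth.
- camera_params(name): a dict with "intrinsics" (3x3 intrinsics, pixels), "rvec" (rotation vector, rad) and "tvec" (3), from world to camera coordinates, as OpenCV has them. Camera axes: x right, y down, z forward; pixel columns grow to the right and rows downward; lengths in mm; the calibration is good to about 2 mm. A picture is of the moment at which its call begins. camera_params takes no time and is no camera call.
- close_job(): hands the job in, once; it reports no verdict.
The state is a dict: "time_s": time; "qpos": joint angles; "joint_velocities": joint speeds; "joint_torque": joint torques, N m; "eef_pos": TCP position; "eef_rot": TCP orientation; "force": force on the tool from outside, world axes, zero at the start; "wrist_torque": the same for the moment, N m; "gripper_width": finger opening in mm.
Only numpy, scipy, OpenCV 4.12 (cv2) and the standard library are available. Lean on these libraries where they do the work, as an engineer would, in place of code of your own. Each camera call takes 0.05 s, during which the arm holds its last target.

## Working session

There is one attempt and no reset: what is moved stays moved. The work goes in short steps, Python scripts to look and compute and a tool call to move; the robot and the scene stay as the last step left them, time stands still between calls to the robot, and variables do not carry over. Pictures are saved under pics/ and viewed, and the job is handed in when it is done.

Besides the shell and the picture viewer there is one more tool, called after "Call:" as name([rows], argument=value, ...), one row to a line, values as JSON. play_rows: Moves the arm, as the interface text tells. Its arguments: {"type":"object","properties":{"commands":{"type":"array"},"force":{"type":"number"}},"required":["commands"]}

```bash
mkdir -p pics; cat > h.py <<'E'
import numpy as np,cv2
from station import *
def cam(n):
    p=camera_params(n);return np.array(p["intrinsics"],float),np.array(p["rvec"],float).reshape(3),np.array(p["tvec"],float).reshape(3)
def ray(n,u,v,z=0.):
    K,r,t=cam(n);R=cv2.Rodrigues(r)[0];c=-R.T@t
    d=R.T@np.linalg.inv(K)@np.array([u,v,1.]);return c+d*(z-c[2])/d[2]
def proj(n,P):
    K,r,t=cam(n);return cv2.projectPoints(np.array(P,float).reshape(-1,1,3),r,t,K,None)[0].reshape(-1,2)
def snap(n,f):
    im=get_image(n);cv2.imwrite(f"pics/{f}.png",im[:,:,::-1]);return im
E
python3 - <<'E'
from h import *
snap("top","t0");snap("side","s0")
s=read_state();print(s)
for n in("top","side"):
    K,r,t=cam(n);R=cv2.Rodrigues(r)[0];print(n,K[0,0],-R.T@t,R[2])
E
```

```text
{'time_s': 0.1, 'qpos': array([ 9.54300420e-01,  1.04637963e-01,  9.65393386e-02,  1.56392665e+00,
       -6.25664661e-06,  1.35311949e+00]), 'joint_velocities': array([ 0.00117676, -0.00177299,  0.00091511,  0.00056086,  0.00026336,
       -0.00061834]), 'joint_torque': array([ 6.26163484e-03, -5.58207858e+01,  5.04718137e+01,  1.29659747e-02,
       -2.68306139e-04,  1.25390685e-05]), 'eef_pos': array([232.91527843, 552.83326194, 403.99668166]), 'eef_rot': array([ 0.69349257, -0.14024517,  0.13989719, -0.69269627]), 'force': array([ 0.75010216,  0.30894211, -0.28001395]), 'wrist_torque': array([-0.04485861, -0.01306601,  0.04530996]), 'gripper_width': 84.9133997225779}
top 369.8991621216327 [337.22625087  53.36631619 858.85738521] [ 0.21486764  0.02639869 -0.97628634]
side 411.8868624761817 [ 491.5407676  -607.86456598  568.59543917] [ 0.02821463  0.78312007 -0.62123014]
```

View pics/t0.png

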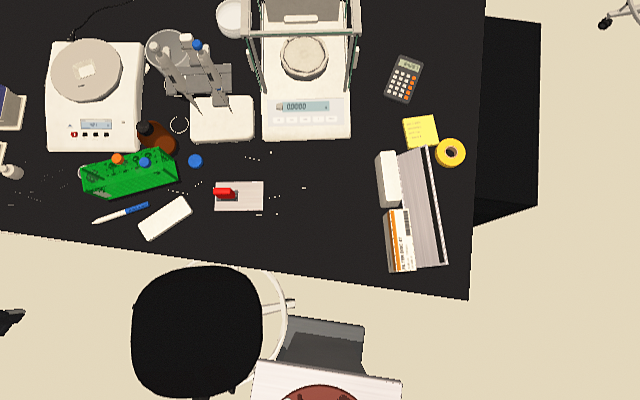

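View pics/s0.png

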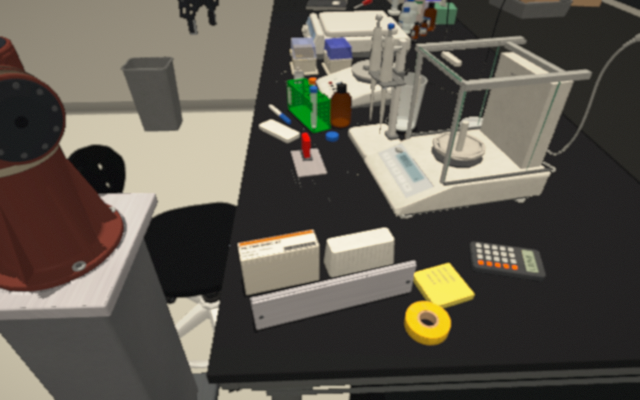

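```bash
python3 - <<'E'
import cv2
t=cv2.imread("pics/t0.png");s=cv2.imread("pics/s0.png")
cv2.imwrite("pics/t0c.png",cv2.resize(t[135:285,360:480],None,fx=4,fy=4,interpolation=cv2.INTER_CUBIC)[:600])
cv2.imwrite("pics/t0b.png",cv2.resize(t[165:225,200:280],None,fx=8,fy=8,interpolation=cv2.INTER_CUBIC))
cv2.imwrite("pics/s0c.png",cv2.resize(s[220:335,230:430],None,fx=4,fy=4,interpolation=cv2.INTER_CUBIC))
E
```

```text
(no output)
```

View pics/t0c.png

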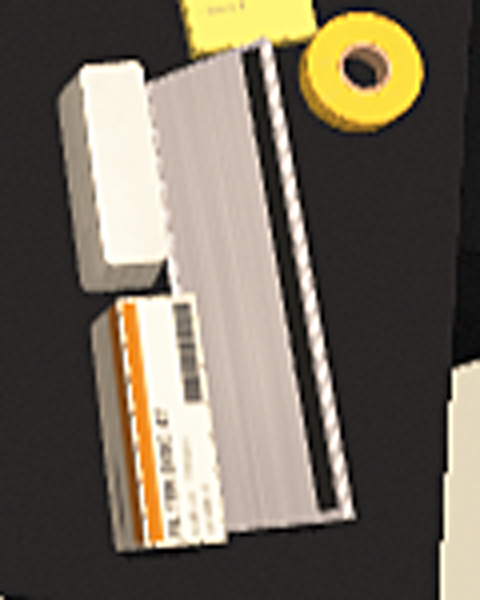

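View pics/t0b.png

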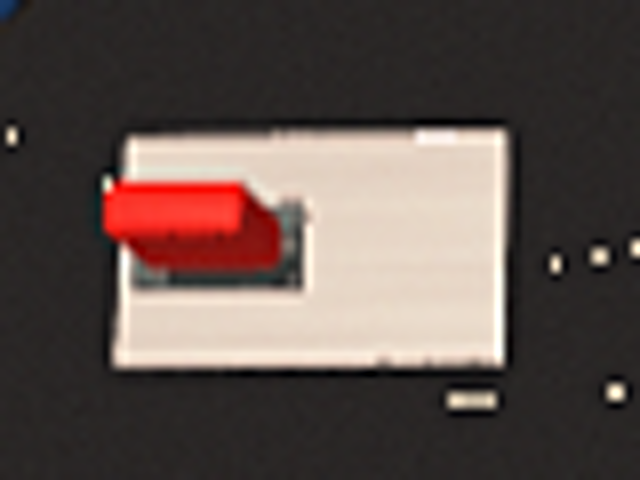

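View pics/s0c.png

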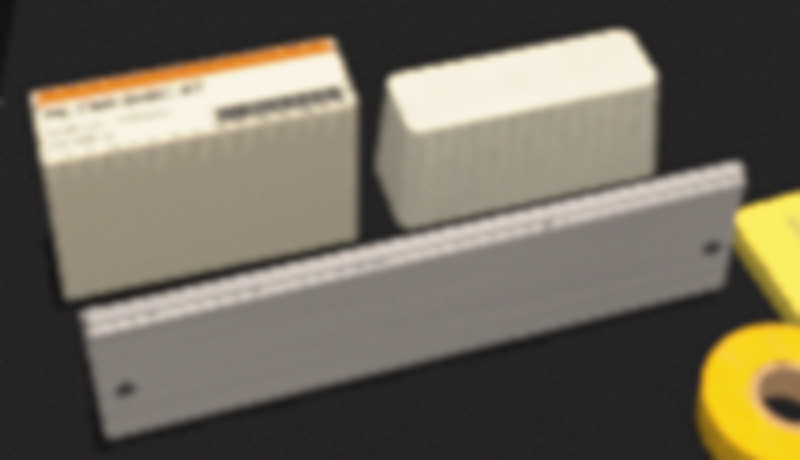

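```bash
cat > fit.py <<'E'
from h import *
from scipy.optimize import least_squares
def W(p,L):
    L=np.array(L,float);c,s=np.cos(p[2]),np.sin(p[2])
    return np.c_[p[0]+c*L[:,0]-s*L[:,1],p[1]+s*L[:,0]+c*L[:,1],L[:,2]]
def fit(obs,p0):
    def f(p):
        r=[]
        for n,L,uv in obs: r.append((proj(n,W(p,L))-np.array(uv)).ravel())
        return np.concatenate(r)
    s=least_squares(f,p0,loss="soft_l1");print(np.round(s.x,3),np.round(np.degrees(s.x[2]),2));print(np.round(f(s.x).reshape(-1,2),1).tolist());return s.x
E
python3 - <<'E'
from fit import *
T=lambda a:(np.array(a)/4+[360,135]-.375).tolist(); S=lambda a:(np.array(a)/4+[230,220]-.375).tolist(); B=lambda a:(np.array(a)/8+[200,165]-.44).tolist()
D,w,h=42,65,85
print("carton");c=fit([("top",[(-D,w,h),(0,w,h),(0,-w,h),(-D,-w,h),(-D,w,0),(-D,-w,0)],T([(110,300),(193,295),(227,543),(138,548),(93,325),(117,552)])),
 ("side",[(-D,-w,h),(-D,w,h),(0,w,h),(0,-w,h),(0,-w,0),(0,w,0)],S([(32,92),(333,40),(358,98),(42,163),(65,300),(358,240)]))],[400,-150,-1.6])
D,w,h=45,62.5,58
print("cover");fit([("top",[(-D,w,h),(0,w,h),(0,-w,h),(-D,-w,h),(-D,-w,0),(-D,w,0)],T([(80,63),(142,63),(168,262),(105,265),(85,290),(58,98)])),
 ("side",[(-D,-w,h),(-D,w,h),(0,w,h),(0,-w,h),(0,-w,0)],S([(388,75),(630,30),(657,80),(405,133),(408,226)]))],[530,-150,-1.6])
print("rest")
fit([("top",[(63,135,72),(63,-135,72)],T([(265,40),(353,520)])),
 ("side",[(63,-135,72),(63,135,72),(63,-135,0),(63,135,0)],S([(85,320),(742,165),(108,438),(722,288)]))],[450,-180,-1.6])
print("blade")
b=fit([("top",[(0,35,4),(0,-35,4),(-115,-35,4),(-115,35,4),(-105,8,60),(-65,8,60),(-105,-8,60)],B([(508,128),(504,368),(112,368),(124,135),(105,183),(240,183),(105,235)]))],[400,150,-1.6])
E
```

```text
carton
[ 449.521 -131.298   -1.347] -77.19
[[1.9, -0.8], [0.7, -1.0], [0.4, -1.1], [2.4, -0.8], [-0.7, -0.3], [-0.1, -0.9], [-0.8, -0.4], [-1.1, -1.1], [-0.9, 0.8], [-0.3, -0.4], [-0.2, -0.5], [-0.9, -0.7]]
cover
[594.79  -98.633  -1.325] -75.89
[[-2.2, -1.6], [1.8, -3.4], [3.5, -0.0], [-0.8, 1.2], [-0.2, -0.0], [-0.5, -2.1], [-3.8, -1.2], [-0.1, -3.2], [3.5, 0.5], [-0.4, 1.7], [-1.7, 1.1]]
rest
[ 523.722 -120.645   23.811] 1364.27
[[1.6, -1.9], [1.1, -1.1], [0.1, 0.0], [-0.0, 0.4], [-1.0, -0.9], [-1.1, -1.7]]
blade
[ 509.474  209.15  -403.537] -23120.99
[[0.3, 0.7], [0.2, -0.4], [0.1, 0.2], [0.0, 0.4], [-0.5, -0.4], [0.7, -0.6], [-0.9, 0.1]]
```

```bash
python3 - <<'E'
from h import *
from scipy.spatial.transform import Rotation as R
s=read_state();r=R.from_quat(s["eef_rot"]).as_matrix();print(r.round(3)); print("jaw yaw",np.degrees(np.arctan2(r[1,2],r[0,2])))
for u,v in [(178,180),(175,150),(145,160),(190,135),(250,135),(228,105),(202,112),(264,137),(155,122)]:print((u,v),ray("top",u,v,0).round(),ray("top",u,v,100).round())
c=np.array([449.5,-131.3]);a=np.radians(-76.8);x=np.array([np.cos(a),np.sin(a)])
for X in(-90,-53,-22,-18):print(X,(c+X*x).round(1))
E
```

```text
[[ 0.922 -0.001  0.388]
 [-0.388 -0.001  0.922]
 [-0.    -1.    -0.001]]
jaw yaw 67.14935979154001
(178, 180) [518. 418.   0.] [497. 376. 100.]
(175, 150) [592. 443.   0.] [562. 397. 100.]
(145, 160) [556. 509.   0.] [530. 456. 100.]
(190, 135) [635. 415.   0.] [600. 373. 100.]
(250, 135) [657. 269.   0.] [619. 244. 100.]
(228, 105) [727. 338.   0.] [682. 305. 100.]
(202, 112) [699. 399.   0.] [657. 359. 100.]
(264, 137) [656. 234.   0.] [619. 213. 100.]
(155, 122) [656. 508.   0.] [619. 455. 100.]
-90 [428.9 -43.7]
-53 [437.4 -79.7]
-22 [ 444.5 -109.9]
-18 [ 445.4 -113.8]
```

Call:
play_rows([
  [6,[2,-3,-0.5],-4.5],
  [6,[2,-4.5,-1],-4.5],
  [6,[2,-5,-1],-4.5],
  [6,[2,-5,-1],-4.5],
  [6,[2,-5,-1],-4.5],
  [6,[2,-5,-1],-4.5],
  [6,[2,-5,-1],-4.5],
  [6,[1.5,-5,-1],-4.5],
  [6,[1.1,-5,-1],-4.5],
  [6,[1,-5,-1],-4.5],
  [6,[1,-5,-1],-4.5],
  [6,[1,-4,0],-4.5],
  [6,[0,-3,0],0],
  [6,[0,0,0],0],
], force=30)

```text
time_s: 1.85
eef_pos: [428.9, -43.5, 299.4]
eef_rot: [0.553, -0.44, 0.44, -0.553]
force: [0.1, 0.2, 0.4]
gripper_width: 59.9
```

Call:
play_rows([
  [6,[0,0,-2],0],
  [6,[0,0,-2],0],
  [6,[0,0,-1.9],0],
  [6,[0,0,0],0],
])

```text
time_s: 2.35
eef_pos: [428.3, -41.3, 239.2]
eef_rot: [0.554, -0.44, 0.438, -0.554]
force: [-0.3, 0.2, 0.7]
gripper_width: 60.2
```

```bash
python3 - <<'E'
from h import *
s=snap("side","s1")[:,:,::-1];t=snap("top","t1")[:,:,::-1]
a=cv2.resize(s[180:330,180:380],None,fx=2.5,fy=2.5);b=cv2.resize(t[130:280,280:480],None,fx=2.5,fy=2.5)
cv2.imwrite("pics/c1.png",cv2.vconcat([cv2.resize(a,(400,300)),cv2.resize(b,(400,300))]))
print(read_state()["eef_pos"])
E
```

```text
[429.03926921 -41.77620615 241.06624807]
```

View pics/c1.png

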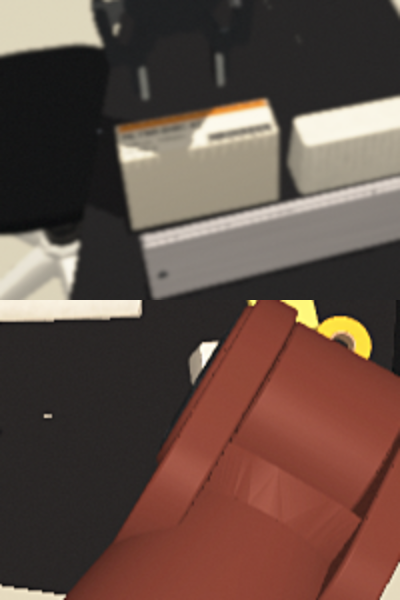

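```bash
python3 - <<'E'
from h import *
for z in(60,68,75,82):print(z,proj("side",[(429-33*.974,-42-33*.227,z),(429+33*.974,-42+33*.227,z)]).round(1).tolist())
E
```

```text
60 [[253.0, 230.6], [288.4, 224.1]]
68 [[252.5, 227.3], [288.2, 220.9]]
75 [[252.1, 224.4], [288.0, 218.0]]
82 [[251.7, 221.5], [287.8, 215.1]]
```

Call:
play_rows([
  [6,[0.34,-1.46,0],0],
  [6,[0.34,-1.46,0],0],
  [6,[0.11,-0.49,0],0],
  [6,[0.11,-0.49,0],0],
  [6,[0.11,-0.49,0],0],
  [6,[0.11,-0.49,0],0],
  [6,[0.11,-0.49,0],0],
  [6,[0.11,-0.49,0],0],
  [6,[0,0,0],0],
  [6,[0,0,0],0],
])

```text
time_s: 3.7
eef_pos: [442.3, -100.6, 240.7]
eef_rot: [-0.554, 0.44, -0.439, 0.554]
force: [-0.7, -1.0, -0.1]
gripper_width: 59.9
```

```bash
cat > sv.py <<'E'
from h import *
import sys
s=snap("side","s"+sys.argv[1])[:,:,::-1]
cv2.imwrite(f"pics/c{sys.argv[1]}.png",cv2.resize(s[180:340,200:440],None,fx=3,fy=3,interpolation=cv2.INTER_CUBIC))
r=read_state();print(r["eef_pos"].round(1),r["force"].round(1),r["time_s"])
E
python3 sv.py 2
```

```text
[ 442.3 -100.5  240.7] [0.7 0.1 0.5] 3.75
```

View pics/c2.png

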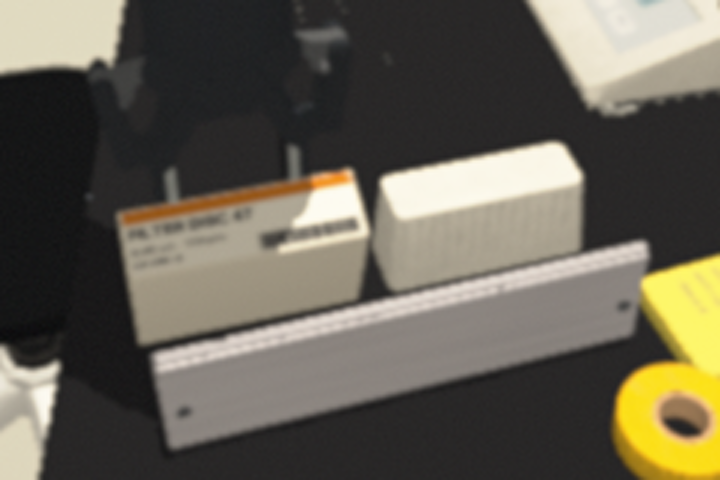

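Call:
play_rows([
  [6,[0.07,-0.29,0],0],
  [6,[0.07,-0.29,0],0],
  [6,[0.07,-0.29,0],0],
  [6,[0.07,-0.29,0],0],
  [6,[0,0,0],0],
])

```text
time_s: 4.38
eef_pos: [445.2, -112.5, 240.7]
eef_rot: [-0.554, 0.44, -0.44, 0.554]
force: [-0.9, 1.1, -0.0]
gripper_width: 60.0
```

```bash
python3 sv.py 3
```

```text
[ 445.2 -112.4  240.7] [-0.6 -0.8  0.4] 4.425
```

View pics/c3.png

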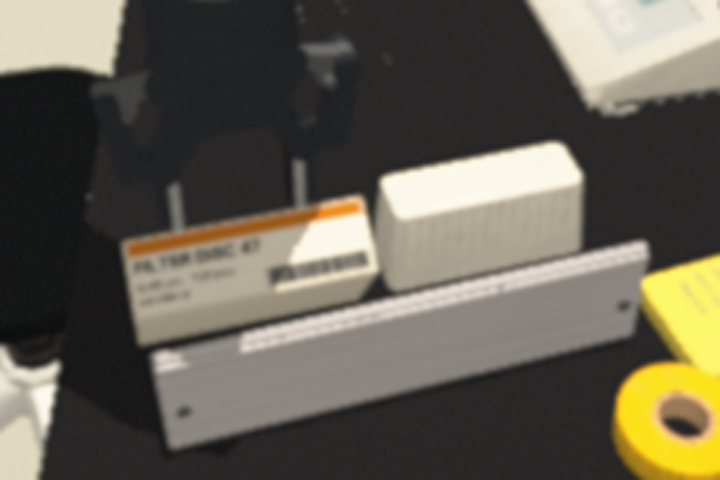

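Call:
play_rows([
  [6,[0.05,-0.2,0],0],
  [6,[0.05,-0.2,0],0],
  [6,[0.05,-0.2,0],0],
  [6,[0.05,-0.2,0],0],
  [6,[0,0,0],0],
])

```text
time_s: 5.05
eef_pos: [447.2, -120.4, 240.7]
eef_rot: [-0.554, 0.439, -0.44, 0.554]
force: [0.4, -0.0, -0.5]
gripper_width: 60.1
```

```bash
python3 sv.py 4
```

```text
[ 447.2 -120.3  240.7] [-1.   1.5  0.8] 5.1
```

View pics/c4.png

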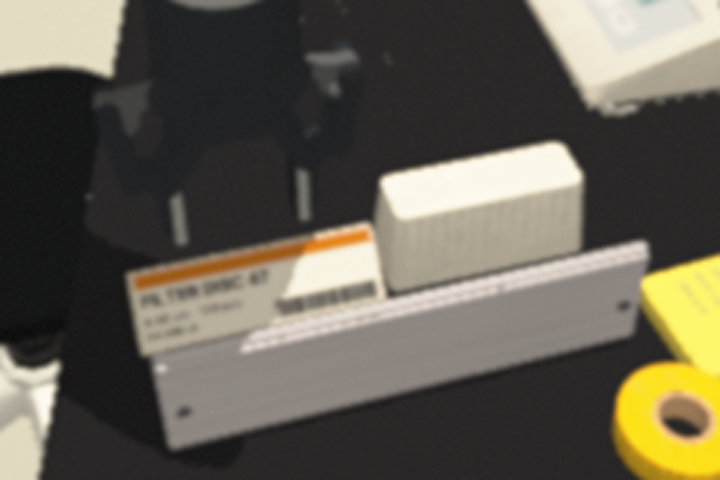

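Call:
play_rows([
  [6,[-0.3,1.3,0],0],
  [6,[-0.6,2.6,1],0],
  [6,[-0.6,3,2],0],
  [6,[0.5,4,3],-1],
  [6,[0.7,5,0],-1],
  [6,[0.8,5,0],-1],
  [5,[0.8,5,0],-1],
  [4,[0.8,5,0],0],
  [4,[0.8,4,0],0],
  [4,[1.0,3,0],0],
  [4,[1.0,2.4,0],0],
  [4,[0,1.1,0],0],
  [4,[0,0,0],0],
  [4,[0,0,0],0],
])

```text
time_s: 6.85
eef_pos: [495.8, 293.2, 300.8]
eef_rot: [0.538, -0.459, 0.459, -0.538]
force: [-0.2, 0.5, -0.5]
gripper_width: 39.9
```

```bash
python3 sv.py 5; python3 - <<'E'
from h import *
t=snap("top","t5")[:,:,::-1]
cv2.imwrite("pics/d5.png",cv2.resize(t[130:280,360:480],None,fx=4,fy=4,interpolation=cv2.INTER_CUBIC))
E
```

```text
[496.  293.1 300.9] [-0.3 -0.2  1.1] 6.9
```

View pics/c5.png

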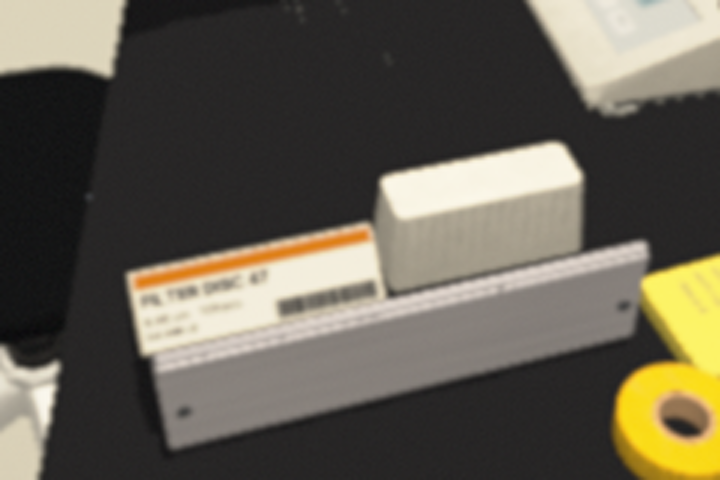

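View pics/d5.png

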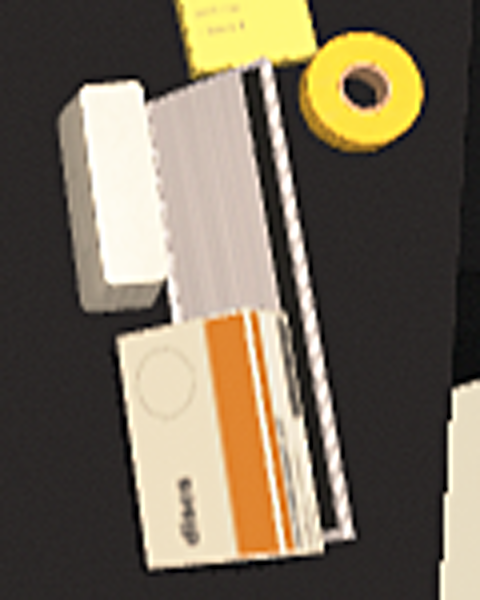

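View pics/t5.png

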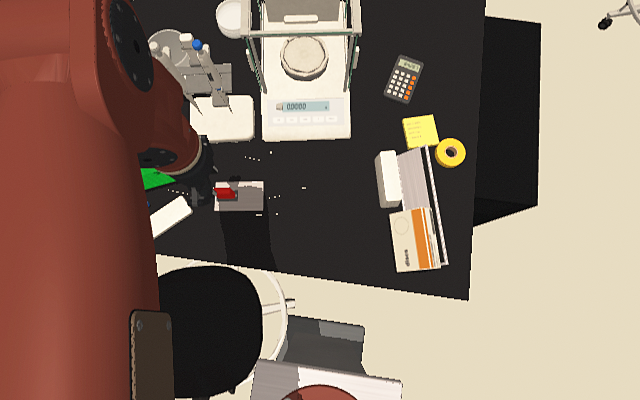

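View pics/s5.png

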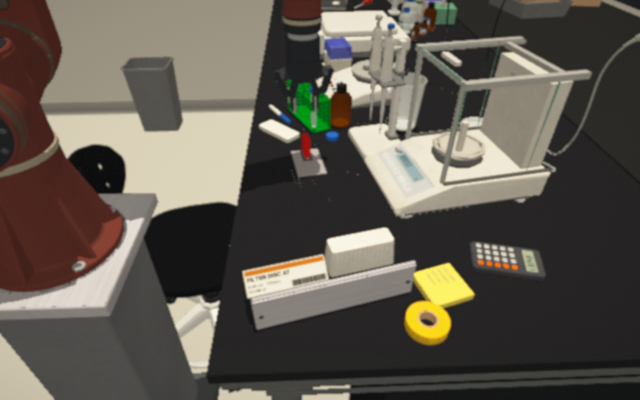

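```bash
python3 - <<'E'
from h import *
from scipy.optimize import least_squares
D,w,h=42,65,85
T=lambda a:np.array(a)/4+[360,130]-.375
S=lambda a:np.array(a)/3+[200,180]-.333
obs=[("top",[(-D,w,0),(-D,-w,0),(0,-w,h)],T([(117,335),(147,571),(325,553)])),("side",[(-D,-w,h),(-D,w,h),(0,-w,h)],S([(127,271),(372,224),(146,356)]))]
def W(p,L):
    L=np.array(L,float);th=p[3];X=L[:,0]*np.cos(th)+L[:,2]*np.sin(th);Z=-L[:,0]*np.sin(th)+L[:,2]*np.cos(th)
    c,s=np.cos(p[2]),np.sin(p[2]);return np.c_[p[0]+c*X-s*L[:,1],p[1]+s*X+c*L[:,1],Z]
f=lambda p:np.concatenate([(proj(n,W(p,L))-uv).ravel() for n,L,uv in obs])
s=least_squares(f,[450,-135,-1.34,.68],loss="soft_l1");p=s.x;print(p.round(2),np.degrees(p[2:]).round(1),f(p).reshape(-1,2).round(1).tolist())
print(((proj("top",W(p,[(-D,w,h),(-D,-w,h),(0,w,h)]))-[360,130])*4).round())
for X in(-16,-50):
  b=p[:2]+X*np.array([np.cos(p[2]),np.sin(p[2])]);print("blade front",b.round(1),"handle",(b-85*np.array([np.cos(p[2]),np.sin(p[2])])).round(1))
E
```

```text
[ 449.4  -129.68   -1.34    0.78] [-76.5  44.5] [[-0.2, -0.3], [-0.0, -1.3], [0.3, -1.0], [0.1, 0.8], [-0.7, -0.2], [-1.4, -0.2]]
[[247. 303.]
 [285. 551.]
 [287. 308.]]
blade front [ 445.7 -114.1] handle [425.9 -31.4]
blade front [437.8 -81. ] handle [418.    1.6]
```

Call:
play_rows([
  [4,[0,0,-3],0],
  [4,[0,0,-4],0],
  [4,[0,0,-2],0],
  [4,[0,0,-1.5],0],
  [4,[0,0,0],0],
])

```text
time_s: 7.58
eef_pos: [496.1, 293.5, 195.3]
eef_rot: [0.538, -0.459, 0.458, -0.538]
force: [-0.8, 0.6, 0.4]
gripper_width: 39.7
```

```bash
python3 - <<'E'
from h import *
s=snap("side","s6")[:,:,::-1];t=snap("top","t6")[:,:,::-1]
cv2.imwrite("pics/c6.png",cv2.hconcat([cv2.resize(s[80:200,250:350],(400,480),interpolation=2),cv2.resize(t[150:250,190:273],(398,480),interpolation=2)]))
print(read_state()["eef_pos"],read_state()["force"])
E
```

```text
[496.69542679 293.85071361 196.87867954] [0.06461995 0.25655607 0.24017144]
```

View pics/c6.png

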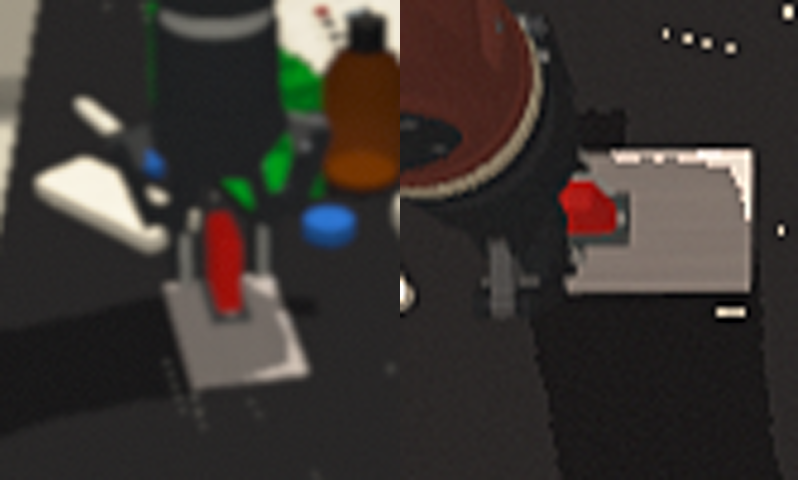

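Call:
play_rows([
  [1.2,[0,0,0],0],
  [1.2,[0,0,0],0],
  [1.2,[0,0,0],0],
  [1.2,[0,0,0],0],
  [1.2,[0,0,0],0],
  [1.2,[0,0,0],0],
], force=40)

```text
time_s: 8.43
eef_pos: [496.7, 293.9, 196.8]
eef_rot: [-0.538, 0.458, -0.459, 0.539]
force: [0.4, -0.0, 6.3]
gripper_width: 15.4
```

Call:
play_rows([
  [1.2,[0,0,0.1],0],
  [1.2,[-0.6,-2,0],0],
  [1.2,[-0.8,-3,0],0.5],
  [1.2,[-0.8,-3,0],0.5],
  [1.2,[-0.8,-3,0],0.5],
  [1.2,[-0.8,-3,0],0.5],
  [1.2,[-0.8,-3,0],0.5],
  [1.2,[-0.8,-3,0],0.5],
  [1.2,[-0.8,-3,0],0.5],
  [1.2,[-0.8,-3,0],0.5],
  [1.2,[-0.6,-2.2,0],0.5],
  [1.2,[-0.3,-1,0],0],
  [1.2,[0,0,0],0],
])

```text
time_s: 10.05
eef_pos: [417.2, 1.4, 196.8]
eef_rot: [0.556, -0.437, 0.438, -0.555]
force: [0.2, -0.6, 0.6]
gripper_width: 15.5
```

```bash
python3 sv.py 7;python3 - <<'E'
from h import *
t=snap("top","t7")[:,:,::-1]
cv2.imwrite("pics/d7.png",cv2.resize(t[130:280,310:480],None,fx=4,fy=4,interpolation=cv2.INTER_CUBIC))
E
```

```text
[417.3   1.8 196.8] [-0.6 -1.3  1.7] 10.1
```

View pics/c7.png

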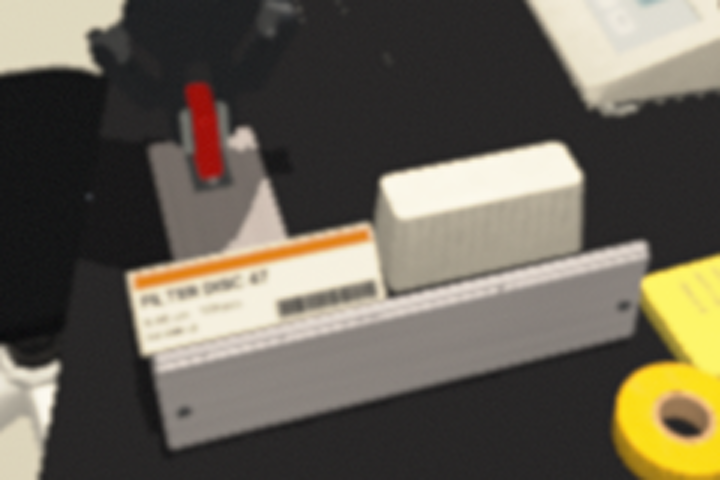

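View pics/d7.png

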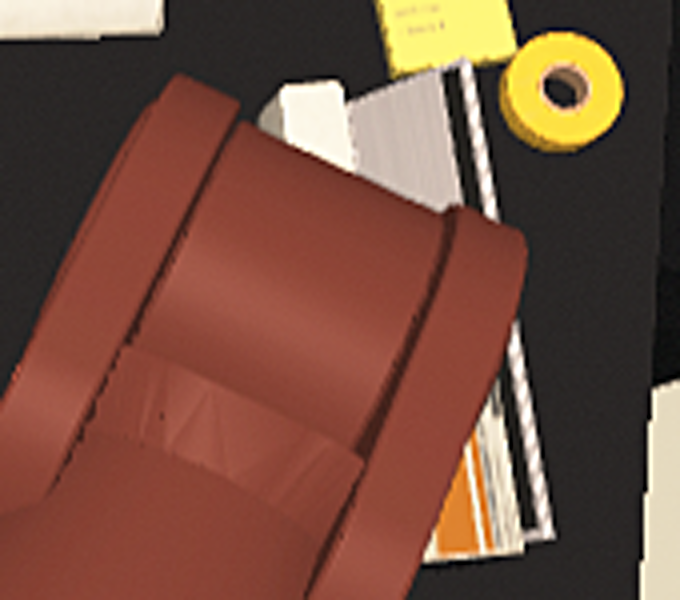

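```bash
python3 - <<'E'
from h import *
S=lambda a:np.array(a)/3+[200,180]-.333
for a in[(148,146),(173,252),(249,128),(286,238)]:print(a,ray("side",*S(a),4).round(1))
e=np.array([417.3,1.8]);c,s=np.cos(np.radians(-76.5)),np.sin(np.radians(-76.5))
pr=proj("side",[(e[0]+c*X-s*Y,e[1]+s*X+c*Y,Z) for X,Y,Z in[(-30,-35,4),(-30,35,4),(20,-8,60),(20,8,60),(-20,-8,60),(-20,8,60),(20,-8,8),(20,8,8)]])
print(((pr+.333-[200,180])*3).round())
E
```

```text
(148, 146) [377.8  19.1   4. ]
(173, 252) [401.8 -79.    4. ]
(249, 128) [445.9  34.7   4. ]
(286, 238) [471.5 -70.2   4. ]
[[146. 142.]
 [247. 124.]
 [191. 120.]
 [217. 115.]
 [181.  81.]
 [205.  76.]
 [198. 180.]
 [222. 175.]]
```

Call:
play_rows([
  [1.2,[0.12,-0.5,0],0],
  [1.2,[0.12,-0.5,0],0],
  [1.2,[0.12,-0.5,0],0],
  [1.2,[0.12,-0.5,0],0],
  [1.2,[0.12,-0.5,0],0],
  [1.2,[0.12,-0.5,0],0],
  [1.2,[0.07,-0.3,0],0],
  [1.2,[0,0,0],0],
  [1.2,[0,0,0],0],
])

```text
time_s: 11.28
eef_pos: [425.2, -31.6, 196.8]
eef_rot: [0.556, -0.437, 0.438, -0.556]
force: [-0.3, -1.6, 3.8]
gripper_width: 15.4
```

```bash
python3 sv.py 8
```

```text
[425.2 -31.6 196.8] [-0.5 -2.3  2.8] 11.325
```

View pics/c8.png

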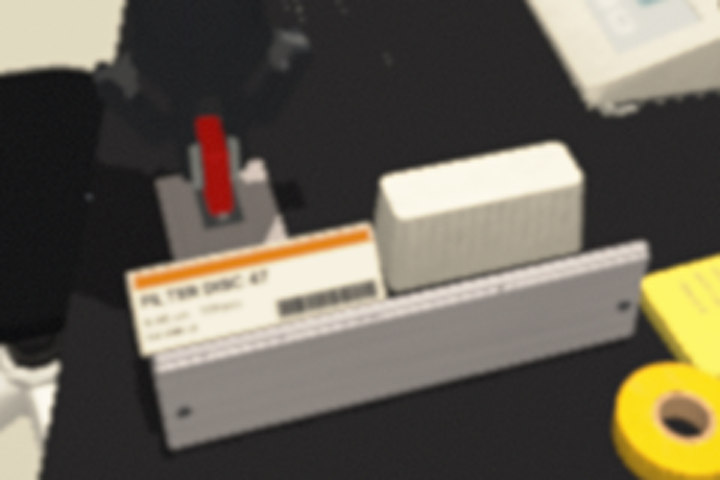

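Call:
play_rows([
  [4,[0,0,0],0],
  [4,[0,0,0],0],
  [4,[0,0,0],0],
  [4,[0,0,1],0],
  [4,[0,0,2.5],0],
  [4,[0,0,4],0],
  [4,[0,1,5],0],
  [4,[0,4,4],0],
  [4,[0,5,2],0],
  [4,[0.5,5,0],0],
  [4,[1,5,0],0],
  [4,[1,5,0],0],
  [4,[1,5,0],0],
  [4,[0,3,0],0],
  [4,[0,0,0],0],
])

```text
time_s: 13.2
eef_pos: [459.7, 300.4, 382.0]
eef_rot: [-0.556, 0.436, -0.436, 0.556]
force: [0.8, -1.3, -0.4]
gripper_width: 40.2
```

```bash
python3 sv.py 9;python3 - <<'E'
from h import *
t=snap("top","t9")[:,:,::-1]
cv2.imwrite("pics/d9.png",cv2.resize(t[130:280,330:480],None,fx=4,fy=4,interpolation=cv2.INTER_CUBIC))
E
```

```text
[459.8 299.3 382. ] [ 0.5  0.1 -0.3] 13.25
```

View pics/c9.png

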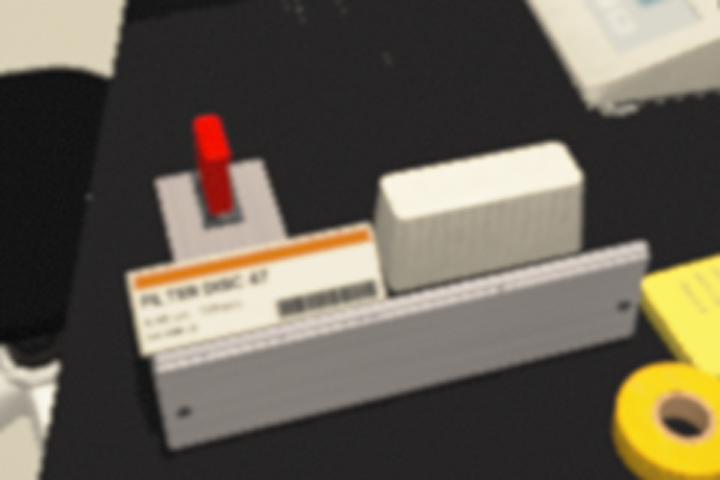

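View pics/d9.png

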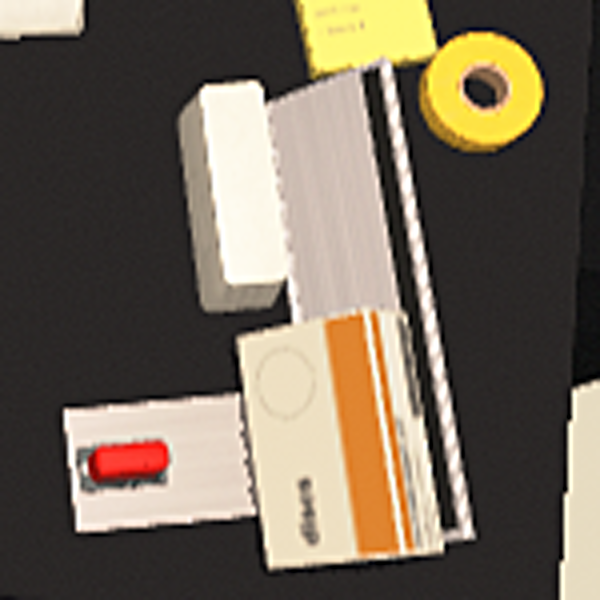

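```bash
python3 - <<'E'
from h import *
T=lambda a:np.array(a)/4+[330,130]-.375
S=lambda a:np.array(a)/3+[200,180]-.333
r=[ray("top",*T(a),4)[:2] for a in[(77,532),(65,410)]];q=[ray("side",*S(a),4)[:2] for a in[(155,178),(264,159)]]
f=[ray("top",*T(a),28.5)[:2] for a in[(267,571),(237,335)]]
def mid(r):
    d=r[1]-r[0];y=d/np.linalg.norm(d);x=np.array([y[1],-y[0]]);return (r[0]+r[1])/2,x,np.linalg.norm(d)
for n,k in(("top",r),("side",q),("carton front",f)):
    m,x,L=mid(k);print(n,m.round(1),np.degrees(np.arctan2(x[1],x[0])).round(1),L.round(1))
m,x,_=mid(f);y=np.array([-x[1],x[0]])
for n,k in(("top",r),("side",q)):
    mm,xx,_=mid(k);a=np.radians(-76.5);fr=mm+115*np.array([np.cos(a),np.sin(a)]);print(n,"front",fr.round(1),"in by",((fr-m)@x).round(1),"lat",((fr-m)@y).round(1))
E
```

```text
top [417.7  -4. ] -77.0 70.0
side [421.   -4.8] -77.9 73.1
carton front [ 440.8 -101.2] -76.9 132.3
top front [ 444.6 -115.8] in by 15.1 lat 0.3
side front [ 447.8 -116.7] in by 16.6 lat 3.3
```

```bash
python3 -c "
from station import *
print(close_job())"
```

```text
the job is handed in; nothing more can be done
None
```

The job is handed in, and my last checks show every condition met, though I got no verdict back. I tipped the carton back onto the rest with both fingertips. Then I slid the blade under its raised front by the red handle, let go and moved the arm clear.

**Carton:** It leans on the rest at about 44° by image fit, or 42–44° allowing for error. It is square to the rest within about 1°, and did not move when the blade went in.

**Blade:** It lies flat, about 15–17 mm in past the carton's front edge. By the judged measure its front edge is at about −11 mm, where the limit is −18.5 mm. It is centred within 0–3 mm and square within about 1°.

**Disagreement:** The top and side cameras differ by about 3 mm on where the blade sits sideways, and 1.5 mm on how far in it is. Both differences are well inside the tolerances.

**Cover:** It looks unmoved in both views. It took about 13 s of the 58 s allowed, and the wrist force readings I saw stayed under 7 N.

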